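# Empty only the loaded parts jugs

### The arm

A 6-joint arm with a two-finger parallel gripper is mounted at the origin on the work surface. World frame = base frame: x ahead of the robot, y to its left, z up, the work surface at z = 0. Lengths are in mm, angles in rad, forces in N, time in s.
With the tool pointing down it reaches from about 275 to 1000 mm from the base axis. Payload 8.4 kg.
Tool frame: the origin (TCP) lies where the fingers leave the gripper's body, on its centre line; the fingertips stand 73 mm ahead of it and the grasp point (between the pads) lies 54 mm ahead of it (grip_point_offset is the distance from the TCP to the grasp point, in mm); z points along the fingers, y is the direction in which the jaws open and shut (so a half turn about z gives the same grasp; the last joint's range is limited). The gripper opens to 85 mm and grips with 20 to 120 N. Pads are 22 mm wide; open, the fingers measure 114 mm over their backs; the gripper's body (76 mm by 85 mm) begins 54 mm behind the grasp point. The pads swing forward as they close: fully open they stand 13 mm farther back than shut.
Start: joints at [-1.2, 0.353, 1.633, -0, 1.155, -0.002], TCP at [227.639, -582.073, 303.881] pointing down, gripper open.
Joint ranges: [-2.63, 2.63], [-0.92, 2.1], [0.06, 2.66], [-1.3, 4.44], [0, 2.69], [-3.02, 3.02]. Speed limits (rad/s): [2.22, 2.22, 2.79, 3.14, 3.14, 3.14].

### API

Orientations are given as [roll, pitch, yaw] about the fixed x, y, z axes, in that order (R = Rz(yaw) Ry(pitch) Rx(roll)).
In Python, from rig import sense, grab_frame, sign_off, grip_point_offset gives the robot as it stands. The module is installed in compiled form; this text tells all that it offers.
- The arm moves only by the tool drive_tool, never from a script. Its argument "targets" is one flat list of numbers, 7 for each row, row after row: the shift along the tool's x, y, z in m, then the turn, a rotation vector about the tool's x, y, z in rad, then the opening, from 0 (shut) to 1 (fully open). In form: [tx, ty, tz, wx, wy, wz, grip, tx, ty, tz, wx, wy, wz, grip, ...]. A call has 1 to 12 rows; each row is the pose to reach, as a shift and turn from the pose commanded when the call began, along the tool's axes at that moment; what a row does not reach only later rows make up. A row lasts 1/12 s, in which the tool goes at most 41.7 mm and 7.16 degrees, less where a joint would pass 70% of its speed; a pose out of reach is approached as far as the arm can. A call with a gripper value outside its range is refused whole. The fingers move at their own pace and stop on an object; "force" is the grip in N (left out, the last holds). Time passes only in rows, so rows that repeat a pose let the fingers close. It gives the time, the measured TCP pose, the force and the opening at its end, in the units of the state.
- sense(): the state, without advancing time (a new reading comes with each control period).
- grab_frame(name): name is "side" or "top" or "wrist"; returns a dict with "color" (480x640x3 uint8, blue, green, red), "vertical_fov" (degrees; the focal length in pixels is half the picture's height over the tangent of half this angle, whatever the lens; pixels are square), "cx", "cy" (the principal point, pixels), "world_from_camera" (4x4, takes a point from camera to world coordinates). Camera axes: x right, y down, z forward; pixel columns grow to the right and rows downward; lengths in mm; the calibration is good to about 2 mm. A picture is of the moment at which its call begins. There is no depth.
- sign_off(): hands the job in, once; it reports no verdict.
The state is a dict: "clock": time; "qpos": joint angles; "qvel": joint speeds; "joint_efforts": joint torques, N m; "eef_pos": TCP position; "tcp_rot": TCP orientation; "contact_force": force on the tool from outside, world axes, zero at the start; "wrist_torque": the same for the moment, N m; "opening": opening from 0.0 (shut) to 1.0 (fully open).
Only numpy, scipy, OpenCV 4.12 (cv2) and the standard library are available. Lean on these libraries where they do the work, as an engineer would, in place of code of your own. Each camera call takes 0.05 s, during which the arm holds its last target. There are 200 camera calls.

### The job

Two of the three lidded jugs hold a heavy steel ball: lift the jugs by their handles to feel which, and tip only those two out into the steel tray. Never open the empty one, and finish with every jug standing upright back where it stood, the two emptied ones with their lids left hanging open. Do not disturb the bottle, spool, disc drive or screwdriver.

Things in the scene. Friction and masses are not known exactly. Their poses are not given: they have to be found in the camera images.
- jug_a: opaque aluminium jug with flip lid, upright; the three jugs are alike outside. Origin: centre of underside, z its axis. Cone, outer diameter 56 mm at the foot, 80 mm at the rim, 78 mm high, wall 3, floor 4 mm; 105 mm high over the closed lid and its stub. Handle on its own +x side, which starts pointing away from the robot within 0.5 rad; lid hinge at (-42, 0, 79) mm, opposite the handle
- jug_b: as jug_a in shape, size and frame. Weights of every jug: empty with lid 0.22 to 0.26 kg; loaded 0.43 to 0.51 kg, as it then holds one loose steel ball of 38 mm diameter. Exactly two of jug_a, jug_b, jug_c are loaded, in any combination; it cannot be seen
- jug_c: as jug_a in shape, size, frame and weights. To empty a jug, tip it away from its handle (mouth to its own -x, handle rising): the lid falls open by itself at 70 to 85 degrees of tilt and the ball has rolled out by about 100 degrees; it leaves with some speed, and landed 50 to 150 mm ahead of the lip when poured with the grip 300 mm above the bench
- grip_a (a point): middle of the grip on jug_a's handle, at (69, 0, 70) mm in the jug's frame. The handle is an upright black bar 12 mm thick along the jug's y (pinch it so, from above), 22 mm wide (jug x 58 to 80 mm), from 26 to 90 mm high, with two stubs to the body at heights 28-40 and 60-72 mm; its axes are the jug's
- grip_b (a point): the same grip point on the handle of jug_b
- grip_c (a point): the same grip point on the handle of jug_c
- lid_a (a joint): lid of jug_a: 0 rad closed, 1.95 rad fully open. It swings freely, held only by its weight: closed while the jug is upright or tilted little; once fallen open it stays open when the jug is stood up again, reaching 120 mm from the jug's axis on its -x side
- lid_b (a joint): lid of jug_b, as lid_a: 0 closed, 1.95 fully open
- lid_c (a joint): lid of jug_c, as lid_a: 0 closed, 1.95 fully open
- tray: open steel tray with nothing in it at the start, fixed to the bench, 220 mm (x) by 170 mm (y), 60 mm high, walls 4 mm. Origin: centre of its underside. It stands at the left or the right end of the work.
- supply: grey bench power supply, fixed, 160 x 150 mm, 134 mm high, at the end opposite the tray. Origin: centre of its underside. Keep clear.
- spray: bystander: upright white spray bottle, 48 mm diameter, 165 mm high, loose; origin: centre of its underside
- spool: bystander: upright spool, 62 mm diameter, 48 mm high, loose; origin: centre of its underside
- drive: bystander: opened disc drive, black, 130 mm (x) by 150 mm (y), about 38 mm high, loose; origin: centre of its underside
- driver: bystander: screwdriver lying on the mat along its own x, 170 mm long, about 30 mm thick, loose, behind the jugs
Not all that is in view belongs to the job. Leave any green look-alike of the jug_b alone.

How it is judged:
By the outcome, as a careful person would: the job done as asked, in the order asked, and still so for the second after the job is handed in, with the robot touching nothing.
It also fails if it takes over 72 s, if anything falls off the work surface, if the arm or the gripper's body presses on something with over 40 N, if the wrist force passes 120 N, or if a joint passes its speed limit or range.

## Working session

There is one attempt and no reset: what is moved stays moved. The work goes in short steps, Python scripts to look and compute and a tool call to move; the robot and the scene stay as the last step left them, time stands still between calls to the robot, and variables do not carry over. Pictures are saved under pics/ and viewed, about 8 in all and at most 12, crops included, and the job is handed in when it is done.

Besides the shell and the picture viewer there is one more tool, called by a JSON object that holds its "method" and its "body", one argument or row to a line. drive_tool: Moves the arm, as the interface text tells. Its arguments: {"type":"object","properties":{"targets":{"type":"array"},"force":{"type":"number"}},"required":["targets"]}

```bash
mkdir -p pics; ls; python3 - <<'E'
from rig import *
import cv2,numpy as np
s=sense();print({k:np.round(v,3).tolist() for k,v in s.items()},grip_point_offset)
for n in ("top","side"):
    f=grab_frame(n);cv2.imwrite(f"pics/{n}0.png",f["color"]);print(n,f["vertical_fov"],f["cx"],f["cy"],np.round(f["world_from_camera"],4).tolist())
    np.save(f"pics/{n}.npy",np.array([f["vertical_fov"],f["cx"],f["cy"],*np.ravel(f["world_from_camera"])]))
E
```

```text
pics
{'clock': 0.0, 'qpos': [-1.2, 0.354, 1.634, 0.0, 1.155, -0.002], 'qvel': [-0.001, 0.002, -0.001, 0.001, 0.0, -0.001], 'joint_efforts': [-0.004, -60.527, -34.207, -0.0, 0.009, -0.0], 'eef_pos': [227.501, -581.725, 303.157], 'tcp_rot': [-3.14, -0.0, 0.373], 'contact_force': [0.036, -0.464, 0.19], 'wrist_torque': [0.026, 0.038, 0.018], 'opening': 1.005} 53.900000000000006
top 46.773823794315625 316.2542553285161 246.1636600269292 [[0.0053, -0.9886, 0.1504, 319.5704], [-0.9998, -0.0079, -0.0172, -4.395], [0.0182, -0.1503, -0.9885, 1302.8983], [0.0, 0.0, 0.0, 1.0]]
side 53.83364392755408 318.87995944599703 236.36101429377004 [[-0.977, -0.1601, 0.1407, 318.5199], [-0.2132, 0.7454, -0.6316, 715.2592], [-0.0038, -0.6471, -0.7624, 961.3693], [0.0, 0.0, 0.0, 1.0]]
```

View pics/top0.png

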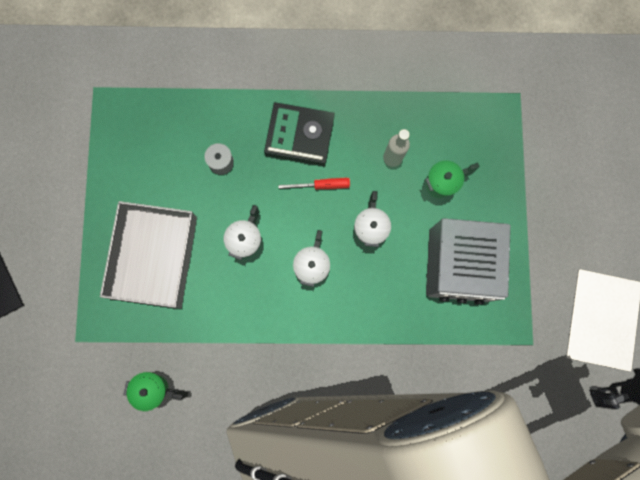

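View pics/side0.png

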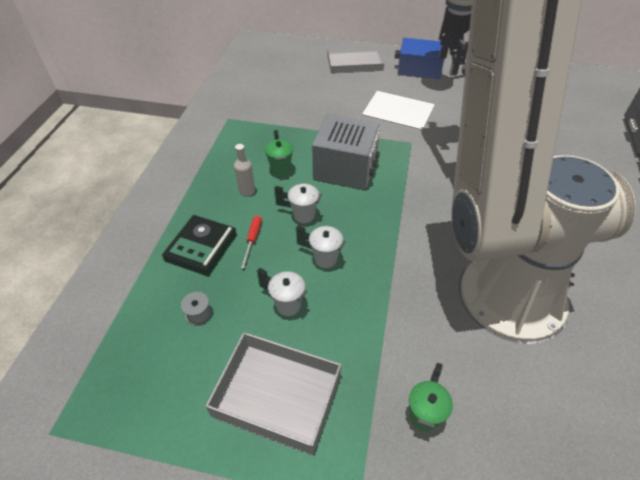

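The top view shows the white jugs at about (242,239), (311,265) and (373,226), with their handles pointing up the image (+x). The tray is on the left (+y), centred at about (147,255), and the supply on the right at about (470,260). The screwdriver lies behind the jugs at about (315,185). The two green jugs are decoys. The side view agrees.

```bash
cat > h.py <<'E'
import numpy as np,cv2
def cam(n):
    a=np.load(f"pics/{n}.npy");return a[0],a[1],a[2],a[3:].reshape(4,4)
def ray(n,u,v):
    fov,cx,cy,T=cam(n);f=240/np.tan(np.radians(fov/2))
    d=T[:3,:3]@np.array([(u-cx)/f,(v-cy)/f,1]);return T[:3,3],d/np.linalg.norm(d)
def plane(n,u,v,z):
    o,d=ray(n,u,v);return o+d*(z-o[2])/d[2]
def tri(p,q):
    (o1,d1),(o2,d2)=ray("top",*p),ray("side",*q)
    t=np.linalg.lstsq(np.c_[d1,-d2],o2-o1,rcond=None)[0];a,b=o1+t[0]*d1,o2+t[1]*d2
    return (a+b)/2,np.linalg.norm(a-b)
def proj(n,P):
    fov,cx,cy,T=cam(n);f=240/np.tan(np.radians(fov/2));c=T[:3,:3].T@(np.array(P)-T[:3,3]);return cx+f*c[0]/c[2],cy+f*c[1]/c[2]
def blobs(img,x0,y0,x1,y1,th=60,amin=12):
    m=(img[y0:y1,x0:x1].max(2)<th).astype(np.uint8)
    n,l,s,c=cv2.connectedComponentsWithStats(m)
    return [(np.round(c[i]+[x0,y0],1).tolist(),s[i].tolist()) for i in range(1,n) if s[i][4]>=amin]
E
python3 - <<'E'
from h import *
t=cv2.imread("pics/top0.png");s=cv2.imread("pics/side0.png")
for n,im,rs in (("top",t,[(222,198,266,262),(291,225,335,290),(352,185,395,250)]),("side",s,[(255,262,310,320),(293,220,348,270),(272,180,325,225)])):
    for r in rs: print(n,blobs(im,*r,th=70,amin=8))
A=cv2.resize(t[180:300,210:400],None,fx=4,fy=4,interpolation=cv2.INTER_CUBIC)
cv2.imwrite("pics/c1.png",A)
# white lid
for r in [(215,198,270,270),(285,225,340,295),(345,185,400,252)]:
    x0,y0,x1,y1=r;m=(t[y0:y1,x0:x1].min(2)>140).astype(np.uint8)
    c=max(cv2.findContours(m,0,2)[0],key=cv2.contourArea);(x,y),rr=cv2.minEnclosingCircle(c);print("lid",x+x0,y+y0,rr,plane("top",x+x0,y+y0,82))
for z,pts in ((60,[(119,203),(193,211),(181,307),(102,296)]),):
    for p in pts: print("tray",plane("top",*p,z).round(0))
for p in [(441,220),(509,224),(508,297)]: print("sup",plane("top",*p,134).round(0))
for p in [(280,187),(350,182)]: print("driver",plane("top",*p,15).round(0))
for p,z in (((404,134),165),((218,155),48)): print(plane("top",*p,z).round(0))
E
```

```text
top [([255.0, 215.5], [29, 10, 8, 16, 64])]
top [([317.9, 239.7], [25, 14, 5, 3, 10])]
top [([371.4, 200.1], [17, 8, 7, 14, 44])]
side [([262.9, 278.4], [3, 7, 12, 22, 154]), ([285.6, 281.5], [29, 17, 5, 6, 21])]
side [([302.1, 236.5], [4, 5, 14, 23, 189]), ([325.7, 233.8], [31, 12, 4, 5, 15])]
side [([280.9, 197.0], [3, 7, 16, 20, 182]), ([303.0, 189.5], [30, 8, 3, 4, 12])]
lid 241.85328102111816 238.2528953552246 18.610111236572266 [521.80466769 140.04671017  82.        ]
lid 311.0123043060303 264.4530220031738 18.573360443115234 [464.27639466 -14.21763885  82.        ]
lid 372.3333339691162 225.66666793823242 18.236204147338867 [ 552.82913261 -151.13457245   82.        ]
tray [605. 424.  60.]
tray [587. 255.  60.]
tray [370. 273.  60.]
tray [393. 449.  60.]
sup [ 557. -293.  134.]
sup [ 549. -440.  134.]
sup [ 392. -431.  134.]
driver [657.  60.  15.]
driver [ 671. -107.   15.]
[ 738. -211.  165.]
[724. 205.  48.]
```

View pics/c1.png

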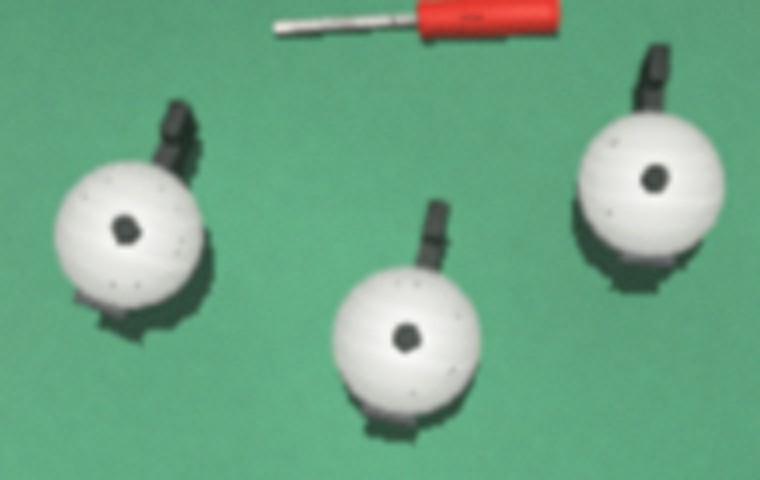

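```bash
python3 - <<'E'
from h import *
f=lambda c:(c[0]/4+209.6,c[1]/4+179.6)
st=[(126,229),(406,338),(655,178)];ha=[(177,119),(437,219),(658,64)];ss=[(285.6,281.5),(325.7,233.8),(303,189.5)]
for a,b,s in zip(st,ha,ss):
    P,e=tri(f(a),s);S=plane("top",*f(a),105);H=plane("top",*f(b),90);d=(H-S)[:2]
    print("tri",P.round(1),round(e,1),"stub",S.round(1),"handle",H.round(1),"dist",np.hypot(*d).round(1),"yaw",np.arctan2(d[1],d[0]).round(3), "side proj of handle top",np.round(proj("side",H),1))
s=cv2.imread("pics/side0.png")
cv2.imwrite("pics/c2.png",cv2.resize(s[170:325,245:355],None,fx=5,fy=3.8*5/3.8,interpolation=cv2.INTER_CUBIC)[:, :])
E
```

```text
tri [523.1 140.5  93.2] 0.1 stub [521.1 139.  105. ] handle [586.  114.1  90. ] dist 69.5 yaw -0.367 side proj of handle top [262.1 268.2]
tri [463.9 -14.3  94.6] 0.6 stub [462.3 -14.2 105. ] handle [530.7 -31.1  90. ] dist 70.4 yaw -0.242 side proj of handle top [300.7 225.7]
tri [ 553.9 -151.9   94.5] 0.2 stub [ 552.  -150.6  105. ] handle [ 620.  -154.8   90. ] dist 68.2 yaw -0.061 side proj of handle top [279.1 186.3]
```

```bash
python3 - <<'E'
import cv2
s=cv2.imread("pics/side0.png")
cv2.imwrite("pics/c3.png",cv2.resize(s[175:320,250:350],None,fx=4,fy=4,interpolation=cv2.INTER_CUBIC))
E
```

```text
(no output)
```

View pics/c3.png

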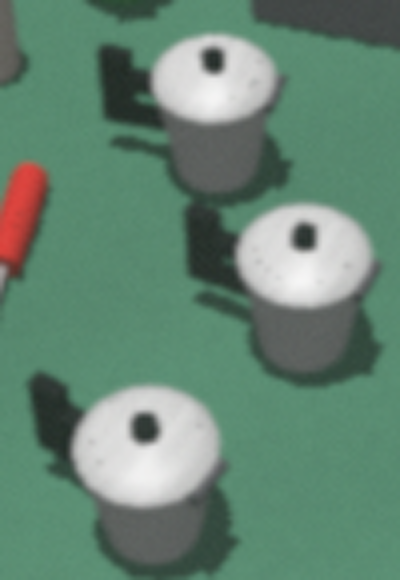

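The points agree across both views:

| Jug | Axis (mm) | Yaw (rad) |
|---|---|---|
| J1 | (522, 140) | -0.37 |
| J2 | (463, -14) | -0.24 |
| J3 | (553, -151) | -0.06 |

The handle offsets come out at 68–70 mm against 69 expected. The first move goes towards J1 with a small tilt, which will show the signs of the wrist joints.

{"method": "drive_tool", "body": {
  "targets": [0.46,-0.356,0,0.3,0,-0.3,1,0.46,-0.356,0,0.3,0,-0.3,1,0.46,-0.356,0,0.3,0,-0.3,1,0.46,-0.356,0,0.3,0,-0.3,1,0.46,-0.356,0,0.3,0,-0.3,1,0.46,-0.356,0,0.3,0,-0.3,1,0.46,-0.356,0,0.3,0,-0.3,1,0.46,-0.356,0,0.3,0,-0.3,1,0.46,-0.356,0,0.3,0,-0.3,1,0.46,-0.356,0,0.3,0,-0.3,1,0.46,-0.356,0,0.3,0,-0.3,1,0.46,-0.356,0,0.3,0,-0.3,1],
  "force": 100
}}

```text
clock: 1.1
eef_pos: [485.0, -151.1, 303.8]
tcp_rot: [-2.846, -0.044, 0.668]
contact_force: [1.6, -0.3, -0.4]
opening: 1.0
```

```bash
cat >> h.py <<'E'
from scipy.spatial.transform import Rotation as R
def ori(q,s4=1,s6=1):
    return R.from_euler('z',q[0])*R.from_euler('y',q[1]+q[2])*R.from_euler('z',s4*q[3])*R.from_euler('y',q[4])*R.from_euler('z',s6*q[5]+np.pi/2)
def move(p,rpy,s=None):
    "tool-frame shift (m) and turn to reach TCP p (mm), rpy"
    if s is None:
        from rig import sense; s=sense()
    A=R.from_euler('xyz',s["tcp_rot"]);B=R.from_euler('xyz',rpy)
    return np.round(A.inv().apply(np.array(p)-s["eef_pos"])/1000,4),np.round((A.inv()*B).as_rotvec(),3)
def st():
    from rig import sense
    s=sense();print("t",round(s["clock"],2),*[(k,np.round(s[k],3).tolist()) for k in ("eef_pos","tcp_rot","qpos","contact_force","opening")]);return s
E
python3 - <<'E'
from h import *
s=st();A=R.from_euler('xyz',s["tcp_rot"])
for a in(1,-1):
    for b in (1,-1): print(a,b,(A.inv()*ori(s["qpos"],a,b)).magnitude())
E
```

```text
t 1.1 ('eef_pos', [484.972, -151.059, 303.772]) ('tcp_rot', [-2.846, -0.044, 0.668]) ('qpos', [-0.399, 0.279, 1.767, 0.183, 1.34, 0.432]) ('contact_force', [1.559, -0.343, -0.394]) ('opening', 1.0)
1 1 5.910623183008965e-16
1 -1 0.8646230050306378
-1 1 0.36684475913211695
-1 -1 1.0094143952116343
```

```bash
cat >> h.py <<'E'
from scipy.optimize import least_squares
LIM=np.array([[-2.63,2.63],[-.92,2.1],[.06,2.66],[-1.3,4.44],[0,2.69],[-3.02,3.02]])
def fk(q,g):
    a,h,L1,L2,e,d=g;w=q[1]+q[2]
    r=a+L1*np.sin(q[1])+L2*np.sin(w)+e*np.cos(w);z=h+L1*np.cos(q[1])+L2*np.cos(w)-e*np.sin(w)
    o=ori(q);return np.array([r*np.cos(q[0]),r*np.sin(q[0]),z])+d*o.apply([0,0,1]),o
def ik(p,o,q0,g):
    def f(q):
        P,O=fk(q,g);return np.r_[(P-p)/100,(O.inv()*o).as_rotvec()]
    s=least_squares(f,np.clip(q0,LIM[:,0]+1e-3,LIM[:,1]-1e-3),bounds=LIM.T);return s.x,np.abs(s.fun).max()
def jugori(yaw,tilt,flip):  # tool orientation for jug yaw, tipped by tilt away from handle
    return R.from_euler('z',yaw)*R.from_euler('y',-tilt)*R.from_euler('z',np.pi*flip)*R.from_euler('x',np.pi)
E
python3 - <<'E'
from h import *
s=st();q0=np.array([-1.2,.3535,1.6335,0,1.155,-.002]);p0=np.array([227.6,-582,303.6])
# d from azimuth
zt=ori(s["qpos"]).apply([0,0,1]);n=np.array([-np.sin(s["qpos"][0]),np.cos(s["qpos"][0]),0])
d0=n@s["eef_pos"]/(n@zt);print("d",d0)
def f(g): return np.r_[fk(q0,g)[0]-p0,fk(s["qpos"],g)[0]-s["eef_pos"],(g-[0,400,400,400,0,d0])*.01]
r=least_squares(f,[0,400,400,400,0,d0]);g=r.x;print(g.round(1),r.fun[:6].round(2));np.save("g.npy",g)
c=np.array([489,350])
for flip in (0,1):
  for ps in (50,65,80,95):
    ps=np.radians(ps);q=s["qpos"];J=(522,139.7,-.367)
    out=[]
    G=c+108*np.array([np.cos(ps),np.sin(ps)])
    path=[((586.4,115,70),-.367,0),((586.4,115,300),-.367,0)]+[((586.4+k*(G[0]-586.4),115+k*(G[1]-115),300),-.367+k*(ps+.367),0) for k in np.linspace(.1,1,10)]+[((*G,300),ps,np.radians(t)) for t in range(10,121,10)]
    for i,(p,y,t) in enumerate(path):
        o=jugori(y,t,flip);q,e=ik(np.array(p)-53.9*o.apply([0,0,1]),o,q,g);out.append((*q,e))
    out=np.array(out);print(flip,np.degrees(ps).round(),"maxerr",out[:,6].round(2).tolist()[::3],"\n grasp",out[0].round(2),"\n up",out[11].round(2),"\n end",out[-1].round(2))
E
```

```text
t 1.1 ('eef_pos', [484.972, -151.059, 303.772]) ('tcp_rot', [-2.846, -0.044, 0.668]) ('qpos', [-0.399, 0.279, 1.767, 0.183, 1.34, 0.432]) ('contact_force', [1.559, -0.343, -0.394]) ('opening', 1.0)
d 278.5471142403671
[ 34.  382.8 509.9 491.2  86.6 279.8] [-1.22 -0.29 -0.02  0.24  0.14  0.02]
0 50.0 maxerr [0.0, 0.0, 0.0, 0.0, 0.0, 0.0, 0.0, 0.0] 
 grasp [ 0.19  0.57  1.78 -0.    0.79  2.13  0.  ] 
 up [0.66 0.45 1.38 0.   1.31 1.36 0.  ] 
 end [ 0.52  1.07  2.01  2.8   2.03 -1.54  0.  ]
0 65.0 maxerr [0.0, 0.0, 0.0, 0.0, 0.0, 0.0, 0.0, 0.0] 
 grasp [ 0.19  0.57  1.78 -0.    0.79  2.13  0.  ] 
 up [0.7  0.43 1.41 0.   1.3  1.13 0.  ] 
 end [ 0.42  1.06  1.96  2.47  2.   -1.48  0.  ]
0 80.0 maxerr [0.0, 0.0, 0.0, 0.0, 0.0, 0.0, 0.0, 0.0] 
 grasp [ 0.19  0.57  1.78 -0.    0.79  2.13  0.  ] 
 up [0.73 0.4  1.45 0.   1.29 0.91 0.  ] 
 end [ 0.36  1.06  1.89  2.19  1.99 -1.39  0.  ]
0 95.0 maxerr [0.0, 0.0, 0.0, 0.0, 0.0, 0.0, 0.0, 0.0] 
 grasp [ 0.19  0.57  1.78 -0.    0.79  2.13  0.  ] 
 up [0.76 0.37 1.5  0.   1.28 0.67 0.  ] 
 end [ 0.32  1.07  1.8   1.95  2.01 -1.27  0.  ]
1 50.0 maxerr [0.0, 0.0, 0.0, 0.0, 0.0, 0.0, 0.37, 0.91] 
 grasp [ 0.19  0.57  1.78 -0.    0.79 -1.01  0.  ] 
 up [ 0.66  0.45  1.38  0.    1.31 -1.78  0.  ] 
 end [ 0.59  0.25  2.06  1.44  0.14 -3.02  1.26]
1 65.0 maxerr [0.0, 0.0, 0.0, 0.0, 0.0, 0.0, 0.4, 0.9] 
 grasp [ 0.19  0.57  1.78 -0.    0.79 -1.01  0.  ] 
 up [ 0.7   0.43  1.41  0.    1.3  -2.01  0.  ] 
 end [ 0.45  0.3   2.03  1.45  0.54 -3.02  1.19]
1 80.0 maxerr [0.0, 0.0, 0.0, 0.0, 0.0, 0.0, 0.44, 0.85] 
 grasp [ 0.19  0.57  1.78 -0.    0.79 -1.01  0.  ] 
 up [ 0.73  0.4   1.45 -0.    1.29 -2.23  0.  ] 
 end [ 0.33  0.44  1.95  1.45  0.96 -3.02  1.02]
1 95.0 maxerr [0.0, 0.0, 0.0, 0.0, 0.0, 0.1, 0.46, 0.74] 
 grasp [ 0.19  0.57  1.78 -0.    0.79 -1.01  0.  ] 
 up [ 0.76  0.37  1.5  -0.    1.28 -2.47  0.  ] 
 end [ 0.26  0.65  1.82  1.45  1.38 -3.02  0.98]
```

```bash
python3 - <<'E'
from h import *
print(move((622.5,-155,230),(np.pi,0,-.061)))
g=np.load("g.npy");c=np.array([489,350]);ps=np.radians(70)
G=c+108*np.array([np.cos(ps),np.sin(ps)]);print("G",G)
from rig import sense
for J in ((553,-151,-.061),(463.5,-14.2,-.242),(522,139.7,-.367)):
    q=sense()["qpos"];H=np.array(J[:2])+70*np.array([np.cos(J[2]),np.sin(J[2])]);print(H)
    for p,y,t in [((*H,76),J[2],0),((*H,320),J[2],0)]+[((*(H+k*(G-H)),320),J[2]+k*(ps-J[2]),0) for k in np.linspace(.2,1,5)]+[((*G,320),ps,np.radians(t)) for t in range(15,106,15)]:
        o=jugori(y,t,0);P=np.array(p)-53.9*o.apply([0,0,1]);q,e=ik(P,o,q,g);print(q.round(2),round(e,3),np.round(P),np.round(p),end="\n")
E
```

```text
(array([0.1021, 0.1073, 0.0492]), array([-0.299,  0.066,  0.73 ]))
G [525.93817548 451.48680304]
[ 622.86980538 -155.26735238]
[-0.24  0.62  1.67  0.    0.85  1.39] 0.0 [ 623. -155.  130.] [ 623. -155.   76.]
[-0.24  0.31  1.53 -0.    1.3   1.39] 0.0 [ 623. -155.  374.] [ 623. -155.  320.]
[-0.06  0.25  1.61  0.    1.28  1.32] 0.0 [603. -34. 374.] [603. -34. 320.]
[0.15 0.22 1.65 0.   1.27 1.27] 0.0 [584.  87. 374.] [584.  87. 320.]
[0.35 0.24 1.62 0.   1.28 1.22] 0.0 [565. 209. 374.] [565. 209. 320.]
[0.54 0.31 1.54 0.   1.3  1.15] 0.0 [545. 330. 374.] [545. 330. 320.]
[ 0.71  0.41  1.4  -0.    1.34  1.06] 0.0 [526. 451. 374.] [526. 451. 320.]
[0.64 0.28 1.59 0.16 1.05 0.92] 0.0 [521. 438. 372.] [526. 451. 320.]
[0.56 0.2  1.77 0.45 0.79 0.65] 0.0 [517. 426. 367.] [526. 451. 320.]
[0.48 0.18 1.93 0.96 0.63 0.13] 0.0 [513. 416. 358.] [526. 451. 320.]
[ 0.4   0.24  2.06  1.6   0.69 -0.53] 0.0 [510. 408. 347.] [526. 451. 320.]
[ 0.34  0.38  2.13  2.01  0.96 -0.99] 0.0 [508. 403. 334.] [526. 451. 320.]
[ 0.32  0.59  2.14  2.2   1.32 -1.25] 0.0 [508. 401. 320.] [526. 451. 320.]
[ 0.34  0
[... 1514 characters left out ...]
 [550. 317. 374.] [550. 317. 320.]
[ 0.62  0.35  1.48 -0.    1.31  1.29] 0.0 [538. 384. 374.] [538. 384. 320.]
[ 0.71  0.41  1.4  -0.    1.34  1.06] 0.0 [526. 451. 374.] [526. 451. 320.]
[0.64 0.28 1.59 0.16 1.05 0.92] 0.0 [521. 438. 372.] [526. 451. 320.]
[0.56 0.2  1.77 0.45 0.79 0.65] 0.0 [517. 426. 367.] [526. 451. 320.]
[0.48 0.18 1.93 0.96 0.63 0.13] 0.0 [513. 416. 358.] [526. 451. 320.]
[ 0.4   0.24  2.06  1.6   0.69 -0.53] 0.0 [510. 408. 347.] [526. 451. 320.]
[ 0.34  0.38  2.13  2.01  0.96 -0.99] 0.0 [508. 403. 334.] [526. 451. 320.]
[ 0.32  0.59  2.14  2.2   1.32 -1.25] 0.0 [508. 401. 320.] [526. 451. 320.]
[ 0.34  0.82  2.08  2.3   1.67 -1.38] 0.0 [508. 403. 306.] [526. 451. 320.]
```

{"method": "drive_tool", "body": {
  "targets": [0.102,0.107,0.049,-0.299,0.066,0.73,1,0.102,0.107,0.049,-0.299,0.066,0.73,1,0.102,0.107,0.049,-0.299,0.066,0.73,1,0.102,0.107,0.049,-0.299,0.066,0.73,1,0.102,0.107,0.049,-0.299,0.066,0.73,1,0.102,0.107,0.049,-0.299,0.066,0.73,1,0.102,0.107,0.049,-0.299,0.066,0.73,1,0.102,0.107,0.049,-0.299,0.066,0.73,1,0.102,0.107,0.049,-0.299,0.066,0.73,1]
}}

```text
clock: 1.85
eef_pos: [621.6, -156.5, 230.2]
tcp_rot: [-3.141, 0.0, -0.058]
contact_force: [-0.9, -0.1, 0.1]
opening: 0.999
```

```bash
python3 - <<'E'
from h import *
s=st();print(move((622.5,-155,130),(np.pi,0,-.061),s))
from rig import grab_frame
f=grab_frame("wrist");cv2.imwrite("pics/w1.png",f["color"])
np.save("pics/wrist.npy",np.array([f["vertical_fov"],f["cx"],f["cy"],*np.ravel(f["world_from_camera"])]))
for P in ((622,-155,90),(553,-151,105)):print(proj("wrist",P))
E
```

```text
t 1.85 ('eef_pos', [621.562, -156.535, 230.173]) ('tcp_rot', [-3.141, 0.0, -0.058]) ('qpos', [-0.249, 0.451, 1.661, 0.0, 1.029, 1.38]) ('contact_force', [-0.894, -0.053, 0.128]) ('opening', 0.999)
(array([ 0.0009, -0.0016,  0.1002]), array([-0.   ,  0.   ,  0.003]))
(np.float64(318.1489519621974), np.float64(267.6598057765003))
(np.float64(318.26812961768155), np.float64(386.7958857636173))
```

View pics/w1.png

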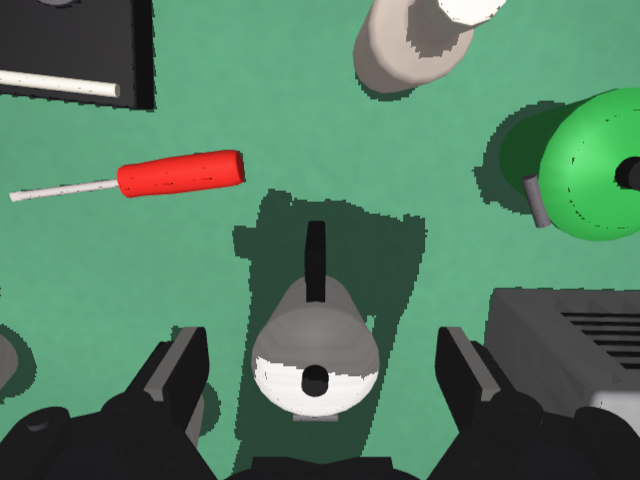

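The wrist view shows handle J3 centred at about column 316 and the stub at (315,380), within about 2 mm of prediction in y. Descending, gripping and lifting a little to weigh.

{"method": "drive_tool", "body": {
  "targets": [0.002,-0.0025,0.04,0,0,0.003,1,0.002,-0.0025,0.08,0,0,0.003,1,0.002,-0.0025,0.1,0,0,0.003,1,0.002,-0.0025,0.1,0,0,0.003,1,0.002,-0.0025,0.1,0,0,0.003,1,0.002,-0.0025,0.1,0,0,0.003,0,0.002,-0.0025,0.1,0,0,0.003,0,0.002,-0.0025,0.1,0,0,0.003,0,0.002,-0.0025,0.1,0,0,0.003,0,0.002,-0.0025,0.1,0,0,0.003,0,0.002,-0.0025,0.1,0,0,0.003,0,0.002,-0.0025,0.1,0,0,0.003,0],
  "force": 100
}}

```text
clock: 2.9
eef_pos: [624.2, -154.4, 131.1]
tcp_rot: [3.141, -0.001, -0.064]
contact_force: [-1.1, 2.5, 3.8]
opening: 0.123
```

{"method": "drive_tool", "body": {
  "targets": [0,0,0,0,0,0,0,0,0,0,0,0,0,0,0,0,0,0,0,0,0]
}}

```text
clock: 3.15
eef_pos: [624.2, -154.4, 131.1]
tcp_rot: [3.141, -0.001, -0.064]
contact_force: [-0.4, 2.7, 6.4]
opening: 0.123
```

{"method": "drive_tool", "body": {
  "targets": [0,0,-0.01,0,0,0,0,0,0,-0.025,0,0,0,0,0,0,-0.04,0,0,0,0,0,0,-0.05,0,0,0,0,0,0,-0.05,0,0,0,0,0,0,-0.05,0,0,0,0,0,0,-0.05,0,0,0,0,0,0,-0.05,0,0,0,0]
}}

```text
clock: 3.82
eef_pos: [623.2, -154.4, 179.4]
tcp_rot: [3.142, 0.001, -0.064]
contact_force: [0.4, -0.5, -4.3]
opening: 0.127
```

```bash
python3 - <<'E'
from h import *
s=st();print(s["wrist_torque"])
E
```

```text
t 3.82 ('eef_pos', [623.228, -154.398, 179.364]) ('tcp_rot', [3.142, 0.001, -0.064]) ('qpos', [-0.245, 0.512, 1.692, -0.0, 0.939, 1.389]) ('contact_force', [0.44, -0.519, -4.272]) ('opening', 0.127)
[-0.03225478 -0.30053404 -0.02096106]
```

The force is -4.3 N and the moment 0.30 Nm, about 0.44 kg, so J3 is loaded. I'll lift it and carry it towards the tray.

{"method": "drive_tool", "body": {
  "targets": [0,0,-0.03,0,0,0,0,0,0,-0.065,0,0,0,0,0,0,-0.1,0,0,0,0,-0.004,-0.015,-0.135,0,0,0,0,-0.01,-0.045,-0.17,0,0,0,0,-0.018,-0.08,-0.195,0,0,0,0,-0.027,-0.115,-0.195,0,0,0,0,-0.035,-0.15,-0.195,0,0,-0.1,0,-0.043,-0.185,-0.195,0,0,-0.2,0,-0.051,-0.22,-0.195,0,0,-0.3,0,-0.059,-0.255,-0.195,0,0,-0.4,0,-0.067,-0.29,-0.195,0,0,-0.5,0]
}}

```text
clock: 4.82
eef_pos: [574.5, 140.8, 374.4]
tcp_rot: [3.141, 0.001, 0.441]
contact_force: [1.2, -0.3, -4.5]
opening: 0.12
```

```bash
python3 - <<'E'
from h import *
s=st();print(move((526,451.5,374),(np.pi,0,1.222),s))
E
```

```text
t 4.82 ('eef_pos', [574.467, 140.773, 374.426]) ('tcp_rot', [3.141, 0.001, 0.441]) ('qpos', [0.238, 0.242, 1.626, -0.0, 1.274, 1.368]) ('contact_force', [1.246, -0.292, -4.51]) ('opening', 0.12)
(array([ 8.890e-02, -3.017e-01,  3.000e-04]), array([-0.   ,  0.001, -0.781]))
```

{"method": "drive_tool", "body": {
  "targets": [0.01,-0.034,0,0,0,-0.1,0,0.02,-0.068,0,0,0,-0.2,0,0.03,-0.102,0,0,0,-0.3,0,0.04,-0.136,0,0,0,-0.4,0,0.05,-0.17,0,0,0,-0.5,0,0.06,-0.204,0,0,0,-0.6,0,0.07,-0.238,0,0,0,-0.68,0,0.078,-0.265,0,0,0,-0.74,0,0.085,-0.288,0,0,0,-0.781,0,0.089,-0.302,0,0,0,-0.781,0,0.089,-0.302,0,0,0,-0.781,0,0.089,-0.302,0,0,0,-0.781,0]
}}

```text
clock: 5.82
eef_pos: [528.0, 450.6, 374.0]
tcp_rot: [-3.142, 0.002, 1.217]
contact_force: [1.0, -0.7, -4.5]
opening: 0.125
```

```bash
cat >> h.py <<'E'
def tiltrows(s,G,ps,degs,off=53.9):
    for t in degs:
        o=jugori(ps,np.radians(t),0);P=np.array(G)-off*o.apply([0,0,1])
        a,b=move(P,o.as_euler('xyz'),s);print(t,a.round(3).tolist(),b.round(2).tolist())
E
python3 - <<'E'
from h import *
s=st();tiltrows(s,(526,451.5,320),1.222,[5,15,25,35,45,55,65,75,80,85,90,95,100,105])
E
```

```text
t 5.82 ('eef_pos', [528.046, 450.589, 374.034]) ('tcp_rot', [-3.142, 0.002, 1.217]) ('qpos', [0.705, 0.411, 1.392, -0.001, 1.341, 1.059]) ('contact_force', [1.045, -0.724, -4.452]) ('opening', 0.125)
5 [-0.005, -0.002, 0.0] [0.0, 0.09, -0.0]
15 [-0.014, -0.002, 0.002] [0.0, 0.26, -0.0]
25 [-0.023, -0.002, 0.005] [0.0, 0.44, -0.0]
35 [-0.031, -0.002, 0.01] [0.0, 0.61, -0.0]
45 [-0.038, -0.002, 0.016] [0.0, 0.79, -0.0]
55 [-0.044, -0.002, 0.023] [0.0, 0.96, -0.0]
65 [-0.049, -0.002, 0.031] [0.0, 1.14, -0.0]
75 [-0.052, -0.002, 0.04] [0.0, 1.31, -0.0]
80 [-0.053, -0.002, 0.045] [0.0, 1.4, -0.0]
85 [-0.053, -0.002, 0.049] [0.0, 1.49, -0.0]
90 [-0.054, -0.002, 0.054] [0.0, 1.57, -0.0]
95 [-0.053, -0.002, 0.059] [0.0, 1.66, -0.0]
100 [-0.053, -0.002, 0.064] [0.0, 1.75, -0.0]
105 [-0.052, -0.002, 0.068] [0.0, 1.84, -0.0]<sys>:0: UserWarning: Gimbal lock detected. Setting third angle to zero since it is not possible to uniquely determine all angles.
```

{"method": "drive_tool", "body": {
  "targets": [-0.005,-0.001,0,0,0.09,0,0,-0.01,-0.001,0.001,0,0.18,0,0,-0.014,-0.001,0.002,0,0.27,0,0,-0.019,-0.001,0.004,0,0.36,0,0,-0.023,-0.001,0.006,0,0.45,0,0,-0.028,-0.001,0.008,0,0.54,0,0,-0.032,-0.001,0.01,0,0.63,0,0,-0.036,-0.001,0.014,0,0.72,0,0,-0.039,-0.001,0.017,0,0.81,0,0,-0.042,-0.001,0.021,0,0.9,0,0,-0.045,-0.001,0.025,0,1.0,0,0,-0.048,-0.001,0.03,0,1.1,0,0]
}}

```text
clock: 6.82
eef_pos: [509.4, 407.1, 347.1]
tcp_rot: [-3.13, -1.02, 1.215]
contact_force: [-0.7, 0.7, -5.0]
opening: 0.118
```

```bash
python3 -W ignore - <<'E'
from h import *
s=st();tiltrows(s,(526,451.5,320),1.222,[75,85,90,95,100,104])
E
```

```text
t 6.82 ('eef_pos', [509.375, 407.121, 347.097]) ('tcp_rot', [-3.13, -1.02, 1.215]) ('qpos', [0.412, 0.227, 2.032, 1.516, 0.672, -0.432]) ('contact_force', [-0.671, 0.684, -4.99]) ('opening', 0.118)
75 [-0.014, 0.0, 0.003] [-0.0, 0.29, -0.0]
85 [-0.022, 0.001, 0.006] [-0.0, 0.46, -0.0]
90 [-0.026, 0.001, 0.009] [-0.0, 0.55, -0.0]
95 [-0.03, 0.001, 0.011] [-0.0, 0.64, -0.0]
100 [-0.034, 0.001, 0.014] [-0.0, 0.72, -0.0]
104 [-0.037, 0.001, 0.017] [-0.0, 0.8, -0.01]
```

{"method": "drive_tool", "body": {
  "targets": [-0.004,0,0,0,0.08,0,0,-0.008,0,0.001,0,0.16,0,0,-0.012,0,0.002,0,0.24,0,0,-0.016,0,0.004,0,0.32,0,0,-0.02,0,0.005,0,0.4,0,0,-0.024,0,0.007,0,0.48,0,0,-0.027,0,0.009,0,0.56,0,0,-0.03,0,0.011,0,0.64,0,0,-0.033,0,0.013,0,0.7,0,0,-0.034,0,0.014,0,0.72,0,0,-0.034,0,0.014,0,0.72,0,0,-0.034,0,0.014,0,0.72,0,0]
}}

```text
clock: 7.82
eef_pos: [507.2, 402.9, 310.0]
tcp_rot: [-0.055, -1.407, -1.86]
contact_force: [0.1, 0.1, -4.2]
opening: 0.123
```

```bash
python3 -W ignore - <<'E'
from h import *
s=st()
from rig import grab_frame
a=grab_frame("top")["color"][150:390,60:300];b=grab_frame("side")["color"][240:480,150:390]
cv2.imwrite("pics/p1.png",cv2.resize(np.hstack([a,b]),None,fx=1.66,fy=1.66))
s=st();tiltrows(s,(526,451.5,320),1.222,[100,90,80,70,60,50,40,30,20,10,0])
E
```

```text
t 7.82 ('eef_pos', [507.173, 402.907, 309.991]) ('tcp_rot', [-0.055, -1.407, -1.86]) ('qpos', [0.346, 0.633, 2.172, 2.276, 1.517, -1.305]) ('contact_force', [0.112, 0.073, -4.221]) ('opening', 0.123)
t 7.92 ('eef_pos', [507.196, 403.129, 311.475]) ('tcp_rot', [-0.043, -1.404, -1.872]) ('qpos', [0.347, 0.632, 2.172, 2.277, 1.518, -1.305]) ('contact_force', [-0.158, -0.535, -2.984]) ('opening', 0.121)
100 [-0.001, 0.001, -0.001] [-0.0, 0.01, -0.01]
90 [0.009, 0.001, -0.001] [-0.0, -0.17, -0.01]
80 [0.018, 0.001, 0.002] [-0.01, -0.34, -0.01]
70 [0.026, 0.001, 0.006] [-0.01, -0.52, -0.01]
60 [0.034, 0.001, 0.011] [-0.01, -0.69, -0.01]
50 [0.041, 0.001, 0.018] [-0.01, -0.86, -0.01]
40 [0.046, 0.001, 0.025] [-0.01, -1.04, -0.0]
30 [0.05, 0.001, 0.034] [-0.01, -1.21, -0.0]
20 [0.053, 0.001, 0.043] [-0.01, -1.39, -0.0]
10 [0.054, 0.001, 0.052] [-0.01, -1.56, -0.0]
0 [0.053, 0.001, 0.062] [-0.01, -1.74, -0.0]
```

View pics/p1.png

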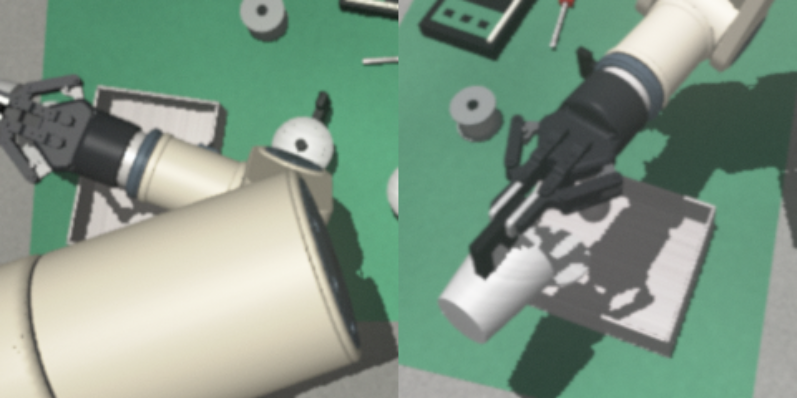

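The side view shows the jug tipped, with a grey blob at about (595,205) in the tray that may be the ball. The force is falling. I'll tip slightly further and check the force again.

{"method": "drive_tool", "body": {
  "targets": [-0.003,0,0.001,0,0.05,0,0,-0.005,0,0.002,0,0.09,0,0,-0.005,0,0.002,0,0.09,0,0,-0.005,0,0.002,0,0.09,0,0]
}}

```text
clock: 8.25
eef_pos: [507.8, 406.3, 306.4]
tcp_rot: [-0.03, -1.315, -1.884]
contact_force: [-0.5, 0.5, -3.3]
opening: 0.127
```

```bash
python3 -W ignore - <<'E'
from h import *
s=st();print(s["wrist_torque"])
from rig import grab_frame
b=grab_frame("side")["color"];cv2.imwrite("pics/p2full.png",b)
s=st();tiltrows(s,(526,451.5,320),1.222,[105,100,90,80,70,60,50,40,30,20,10,0])
E
```

```text
t 8.25 ('eef_pos', [507.833, 406.303, 306.388]) ('tcp_rot', [-0.03, -1.315, -1.884]) ('qpos', [0.362, 0.699, 2.156, 2.312, 1.636, -1.346]) ('contact_force', [-0.474, 0.513, -3.257]) ('opening', 0.127)
[-0.85092012  0.33574368  0.07027591]
t 8.3 ('eef_pos', [507.816, 406.246, 306.657]) ('tcp_rot', [-0.029, -1.315, -1.885]) ('qpos', [0.361, 0.698, 2.156, 2.312, 1.635, -1.346]) ('contact_force', [0.1, -0.41, -2.678]) ('opening', 0.122)
105 [0.0, 0.002, -0.003] [-0.0, 0.01, -0.01]
100 [0.005, 0.002, -0.003] [-0.0, -0.08, -0.01]
90 [0.014, 0.002, -0.002] [-0.0, -0.26, -0.01]
80 [0.023, 0.001, 0.002] [-0.01, -0.43, -0.01]
70 [0.031, 0.001, 0.006] [-0.01, -0.6, -0.01]
60 [0.038, 0.001, 0.012] [-0.01, -0.78, -0.01]
50 [0.045, 0.001, 0.019] [-0.01, -0.95, -0.01]
40 [0.049, 0.001, 0.027] [-0.01, -1.13, -0.0]
30 [0.053, 0.001, 0.036] [-0.01, -1.3, -0.0]
20 [0.054, 0.001, 0.046] [-0.01, -1.48, -0.0]
10 [0.054, 0.001, 0.055] [-0.01, -1.65, -0.0]
0 [0.053, 0.001, 0.064] [-0.01, -1.83, -0.0]
```

Tilting back upright in two stages.

{"method": "drive_tool", "body": {
  "targets": [0.005,0,-0.002,0,-0.1,0,0,0.011,0,-0.002,0,-0.2,0,0,0.016,0,-0.001,0,-0.3,0,0,0.021,0.001,0.001,0,-0.4,0,0,0.026,0.001,0.003,0,-0.5,0,0,0.031,0.001,0.006,0,-0.6,0,0,0.035,0.001,0.009,0,-0.7,0,0,0.039,0.001,0.013,0,-0.8,0,0,0.043,0.001,0.017,0,-0.9,0,0,0.046,0.001,0.021,0,-1.0,0,0,0.049,0.001,0.026,0,-1.1,0,0,0.051,0.001,0.031,0,-1.2,0,0]
}}

```text
clock: 9.3
eef_pos: [511.8, 420.1, 362.1]
tcp_rot: [-3.122, -0.732, 1.224]
contact_force: [-0.9, 0.7, -3.0]
opening: 0.124
```

```bash
python3 -W ignore - <<'E'
from h import *
s=st();print(move((528,450,374),(np.pi,0,1.222),s))
E
```

```text
t 9.3 ('eef_pos', [511.783, 420.14, 362.096]) ('tcp_rot', [-3.122, -0.732, 1.224]) ('qpos', [0.497, 0.2, 1.87, 0.83, 0.672, 0.273]) ('contact_force', [-0.87, 0.672, -3.036]) ('opening', 0.124)
(array([0.0329, 0.0054, 0.0135]), array([-0.02 , -0.732,  0.009]))
```

{"method": "drive_tool", "body": {
  "targets": [0.005,0,0.001,0,-0.1,0,0,0.01,0,0.002,0,-0.2,0,0,0.015,0,0.004,0,-0.3,0,0,0.02,0,0.006,0,-0.4,0,0,0.024,0,0.008,0,-0.5,0,0,0.027,0,0.01,0,-0.58,0,0,0.029,0,0.012,0,-0.65,0,0,0.029,0,0.012,0,-0.65,0,0,0.029,0,0.012,0,-0.65,0,0]
}}

```text
clock: 10.05
eef_pos: [521.6, 449.4, 371.2]
tcp_rot: [-3.124, -0.087, 1.239]
contact_force: [-0.5, 0.1, -2.4]
opening: 0.118
```

```bash
python3 -W ignore - <<'E'
from h import *
s=st();print(move((574.5,140,374),(np.pi,0,.44),s));print(move((624,-154.4,374),(np.pi,0,-.064),s))
E
```

```text
t 10.05 ('eef_pos', [521.564, 449.407, 371.227]) ('tcp_rot', [-3.124, -0.087, 1.239]) ('qpos', [0.685, 0.374, 1.455, 0.064, 1.248, 0.998]) ('contact_force', [-0.497, 0.093, -2.384]) ('opening', 0.118)
(array([-0.2739,  0.1504, -0.0294]), array([-0.051, -0.076,  0.799]))
(array([-0.5351,  0.2928, -0.0548]), array([-0.072, -0.064,  1.303]))
```

Weight is now -2.4 N, so the jug is empty. Carrying it back.

{"method": "drive_tool", "body": {
  "targets": [-0.025,0.014,-0.003,-0.005,-0.01,0.07,0,-0.055,0.03,-0.006,-0.01,-0.02,0.15,0,-0.085,0.046,-0.009,-0.015,-0.025,0.23,0,-0.115,0.063,-0.012,-0.02,-0.03,0.31,0,-0.145,0.08,-0.015,-0.025,-0.04,0.4,0,-0.175,0.096,-0.018,-0.03,-0.05,0.5,0,-0.205,0.113,-0.021,-0.04,-0.06,0.6,0,-0.235,0.13,-0.025,-0.045,-0.07,0.7,0,-0.255,0.14,-0.027,-0.05,-0.075,0.76,0,-0.274,0.15,-0.029,-0.051,-0.076,0.8,0,-0.274,0.15,-0.029,-0.051,-0.076,0.8,0]
}}

```text
clock: 10.97
eef_pos: [573.8, 135.6, 374.4]
tcp_rot: [3.14, -0.0, 0.433]
contact_force: [0.5, -0.2, -2.1]
opening: 0.125
```

```bash
python3 -W ignore - <<'E'
from h import *
s=st();print(move((624,-154.4,374),(np.pi,0,-.064),s))
E
```

```text
t 10.97 ('eef_pos', [573.791, 135.589, 374.358]) ('tcp_rot', [3.14, -0.0, 0.433]) ('qpos', [0.23, 0.239, 1.631, -0.002, 1.271, 1.369]) ('contact_force', [0.453, -0.157, -2.061]) ('opening', 0.125)
(array([-0.076 ,  0.2843,  0.0009]), array([ 0.002, -0.001,  0.497]))
```

{"method": "drive_tool", "body": {
  "targets": [-0.009,0.034,0,0,0,0.07,0,-0.018,0.068,0,0,0,0.14,0,-0.027,0.102,0,0,0,0.21,0,-0.036,0.136,0,0,0,0.28,0,-0.045,0.17,0,0,0,0.35,0,-0.054,0.204,0,0,0,0.42,0,-0.063,0.236,0,0,0,0.47,0,-0.07,0.264,0,0,0,0.497,0,-0.076,0.284,0.001,0.002,0,0.497,0,-0.076,0.284,0.001,0.002,0,0.497,0,-0.076,0.284,0.001,0.002,0,0.497,0]
}}

```text
clock: 11.88
eef_pos: [625.2, -150.5, 373.4]
tcp_rot: [-3.141, 0.0, -0.061]
contact_force: [-0.3, 0.6, -2.6]
opening: 0.121
```

```bash
python3 -W ignore - <<'E'
from h import *
s=st();print(move((624.2,-154.4,131),(np.pi,0,-.064),s))
E
```

```text
t 11.88 ('eef_pos', [625.152, -150.486, 373.399]) ('tcp_rot', [-3.141, 0.0, -0.061]) ('qpos', [-0.239, 0.327, 1.514, 0.001, 1.301, 1.392]) ('contact_force', [-0.315, 0.569, -2.599]) ('opening', 0.121)
(array([-0.0006,  0.0042,  0.2424]), array([-0.001,  0.   ,  0.003]))
```

{"method": "drive_tool", "body": {
  "targets": [0,0.002,0.03,0,0,0.002,0,0,0.002,0.065,0,0,0.002,0,0,0.002,0.1,0,0,0.002,0,0,0.002,0.135,0,0,0.002,0,0,0.002,0.17,0,0,0.002,0,0,0.002,0.2,0,0,0.002,0,0,0.002,0.22,0,0,0.002,0,0,0.002,0.23,0,0,0.002,0,0,0.002,0.23,0,0,0.002,0,0,0.002,0.23,0,0,0.002,0]
}}

```text
clock: 12.72
eef_pos: [625.5, -151.0, 144.2]
tcp_rot: [3.142, 0.001, -0.06]
contact_force: [-0.1, 0.1, -2.1]
opening: 0.125
```

```bash
python3 -W ignore - <<'E'
from h import *
s=st();print(move((624.2,-154.4,131),(np.pi,0,-.064),s))
from rig import grab_frame
grab_frame("wrist");s=st();print(move((624.2,-154.4,131),(np.pi,0,-.064),s))
E
```

```text
t 12.72 ('eef_pos', [625.547, -151.03, 144.187]) ('tcp_rot', [3.142, 0.001, -0.06]) ('qpos', [-0.239, 0.559, 1.706, -0.0, 0.877, 1.392]) ('contact_force', [-0.088, 0.138, -2.106]) ('opening', 0.125)
(array([-0.0011,  0.0034,  0.0132]), array([0.   , 0.001, 0.004]))
t 12.77 ('eef_pos', [626.16, -151.349, 145.041]) ('tcp_rot', [3.141, -0.001, -0.06]) ('qpos', [-0.239, 0.558, 1.705, -0.0, 0.878, 1.392]) ('contact_force', [-0.517, 0.513, -2.342]) ('opening', 0.121)
(array([-0.0018,  0.0032,  0.014 ]), array([ 0.   , -0.001,  0.004]))
```

{"method": "drive_tool", "body": {
  "targets": [-0.0015,0.0033,0,0,0,0.004,0,-0.0015,0.0033,0.005,0,0,0.004,0,-0.0015,0.0033,0.009,0,0,0.004,0,-0.0015,0.0033,0.012,0,0,0.004,0,-0.0015,0.0033,0.0135,0,0,0.004,0,-0.0015,0.0033,0.0135,0,0,0.004,0,-0.0015,0.0033,0.0135,0,0,0.004,0]
}}

```text
clock: 13.35
eef_pos: [624.2, -155.0, 130.9]
tcp_rot: [3.141, 0.001, -0.065]
contact_force: [0.1, 0.6, 7.0]
opening: 0.125
```

```bash
python3 -W ignore - <<'E'
from h import *
s=st()
E
```

```text
t 13.35 ('eef_pos', [624.164, -155.038, 130.901]) ('tcp_rot', [3.141, 0.001, -0.065]) ('qpos', [-0.246, 0.576, 1.713, -0.001, 0.853, 1.39]) ('contact_force', [0.14, 0.617, 7.036]) ('opening', 0.125)
```

{"method": "drive_tool", "body": {
  "targets": [0,0,0,0,0,0,1,0,0,0,0,0,0,1,0,0,0,0,0,0,1,0,0,0,0,0,0,1,0,0,0,0,0,0,1,0,0,-0.03,0,0,0,1,0,0,-0.07,0,0,0,1,0,0,-0.1,0,0,0,1,-0.02,-0.023,-0.13,0,0,0.04,1,-0.044,-0.051,-0.13,0,0,0.08,1,-0.068,-0.08,-0.13,0,0,0.12,1,-0.092,-0.108,-0.13,0,0,0.16,1]
}}

```text
clock: 14.35
eef_pos: [538.1, -40.2, 260.7]
tcp_rot: [3.141, 0.0, -0.227]
contact_force: [0.1, 0.8, -0.0]
opening: 0.996
```

{"method": "drive_tool", "body": {
  "targets": [0,0,0,0,0,0,1,0,0,0,0,0,0,1,0,0,0,0,0,0,1]
}}

```text
clock: 14.6
eef_pos: [539.5, -41.2, 260.4]
tcp_rot: [3.141, 0.001, -0.223]
contact_force: [0.5, 0.5, -0.7]
opening: 0.996
```

```bash
python3 -W ignore - <<'E'
from h import *
s=st();print(move((531.5,-30.5,130),(np.pi,0,-.242),s))
from rig import grab_frame
f=grab_frame("wrist");cv2.imwrite("pics/w2.png",f["color"])
np.save("pics/wrist.npy",np.array([f["vertical_fov"],f["cx"],f["cy"],*np.ravel(f["world_from_camera"])]))
print("handle top",proj("wrist",(530.5,-31,90)),"stub top",proj("wrist",(463.5,-14.2,105)))
E
```

```text
t 14.6 ('eef_pos', [539.53, -41.204, 260.385]) ('tcp_rot', [3.141, 0.001, -0.223]) ('qpos', [-0.079, 0.272, 1.856, -0.001, 1.015, 1.716]) ('contact_force', [0.51, 0.501, -0.696]) ('opening', 0.996)
(array([-0.0101, -0.0088,  0.1304]), array([0.001, 0.001, 0.019]))
handle top (np.float64(308.57457012902796), np.float64(266.7694111257563)) stub top (np.float64(306.65605444388007), np.float64(371.43212205072433))
```

View pics/w2.png

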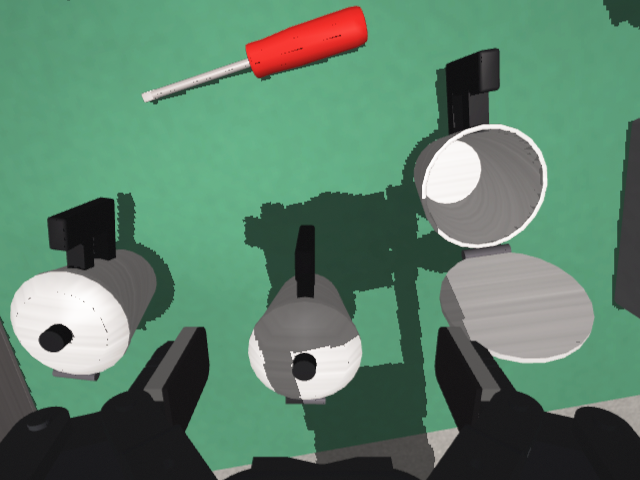

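The wrist view shows J3 upright, empty and with its lid open. J2's handle is at column 305 and its stub at (304,367), about 2 mm towards +y from prediction. I'll descend half-open to keep clear of J3's lid.

{"method": "drive_tool", "body": {
  "targets": [-0.005,-0.006,0.01,0,0,0.01,0.5,-0.0095,-0.0105,0.03,0,0,0.019,0.5,-0.0095,-0.0105,0.06,0,0,0.019,0.5,-0.0095,-0.0105,0.09,0,0,0.019,0.5,-0.0095,-0.0105,0.12,0,0,0.019,0.5,-0.0095,-0.0105,0.13,0,0,0.019,0.5,-0.0095,-0.0105,0.13,0,0,0.019,0.5,-0.0095,-0.0105,0.13,0,0,0.019,0,-0.0095,-0.0105,0.13,0,0,0.019,0,-0.0095,-0.0105,0.13,0,0,0.019,0,-0.0095,-0.0105,0.13,0,0,0.019,0,-0.0095,-0.0105,0.13,0,0,0.019,0]
}}

```text
clock: 15.65
eef_pos: [533.1, -29.0, 131.7]
tcp_rot: [3.141, -0.002, -0.244]
contact_force: [1.8, -0.6, 6.4]
opening: 0.122
```

{"method": "drive_tool", "body": {
  "targets": [0,0,0,0,0,0,0,0,0,0,0,0,0,0,0,0,0,0,0,0,0]
}}

```text
clock: 15.9
eef_pos: [533.2, -29.0, 131.6]
tcp_rot: [3.141, -0.002, -0.244]
contact_force: [1.9, -1.0, 8.3]
opening: 0.124
```

{"method": "drive_tool", "body": {
  "targets": [0,0,-0.01,0,0,0,0,0,0,-0.025,0,0,0,0,0,0,-0.04,0,0,0,0,0,0,-0.05,0,0,0,0,0,0,-0.05,0,0,0,0,0,0,-0.05,0,0,0,0,0,0,-0.05,0,0,0,0,0,0,-0.05,0,0,0,0]
}}

```text
clock: 16.57
eef_pos: [531.3, -28.8, 179.3]
tcp_rot: [3.141, 0.003, -0.244]
contact_force: [-0.4, -0.1, -2.9]
opening: 0.12
```

```bash
python3 - <<'E'
from h import *
s=st();print(s["wrist_torque"])
E
```

```text
t 16.57 ('eef_pos', [531.349, -28.754, 179.292]) ('tcp_rot', [3.141, 0.003, -0.244]) ('qpos', [-0.057, 0.369, 1.935, -0.0, 0.84, 1.758]) ('contact_force', [-0.369, -0.146, -2.866]) ('opening', 0.12)
[-0.08713826 -0.13910601  0.02763192]
```

{"method": "drive_tool", "body": {
  "targets": [0,0,0,0,0,0,0,0,0,0,0,0,0,0,0,0,0,0,0,0,0]
}}

```text
clock: 16.82
eef_pos: [531.7, -28.8, 179.6]
tcp_rot: [3.141, 0.003, -0.244]
contact_force: [-0.2, -0.1, -2.7]
opening: 0.123
```

{"method": "drive_tool", "body": {
  "targets": [0,0,0,0,0,0,0]
}}

```text
clock: 16.9
eef_pos: [531.8, -28.8, 179.8]
tcp_rot: [3.141, 0.002, -0.244]
contact_force: [0.6, 0.5, -2.3]
opening: 0.12
```

{"method": "drive_tool", "body": {
  "targets": [0,0,0,0,0,0,0]
}}

```text
clock: 16.98
eef_pos: [531.9, -28.8, 179.9]
tcp_rot: [3.141, 0.002, -0.244]
contact_force: [0.1, -0.1, -3.0]
opening: 0.123
```

```bash
python3 - <<'E'
from h import *
s=st();print(s["wrist_torque"]);print(move((533.1,-29,131.5),(np.pi,0,-.244),s))
E
```

```text
t 16.98 ('eef_pos', [531.903, -28.806, 179.89]) ('tcp_rot', [3.141, 0.002, -0.244]) ('qpos', [-0.057, 0.369, 1.934, -0.0, 0.841, 1.758]) ('contact_force', [0.124, -0.057, -2.969]) ('opening', 0.123)
[-0.06568017 -0.09352116 -0.01655546]
(array([ 0.0013, -0.0001,  0.0484]), array([0.001, 0.002, 0.   ]))
```

J2 reads about 2.6 N, so it is empty. I'll put it back.

{"method": "drive_tool", "body": {
  "targets": [0,0,0.015,0,0,0,0,0,0,0.03,0,0,0,0,0,0,0.04,0,0,0,0,0,0,0.046,0,0,0,0,0,0,0.05,0,0,0,0,0,0,0.05,0,0,0,0,0,0,0.05,0,0,0,0]
}}

```text
clock: 17.57
eef_pos: [532.6, -29.0, 130.7]
tcp_rot: [3.141, 0.001, -0.243]
contact_force: [-0.4, -1.4, 3.4]
opening: 0.123
```

```bash
python3 - <<'E'
from h import *
s=st();print(move((586,114,260),(np.pi,0,-.367),s))
E
```

```text
t 17.57 ('eef_pos', [532.611, -28.982, 130.739]) ('tcp_rot', [3.141, 0.001, -0.243]) ('qpos', [-0.057, 0.446, 1.96, -0.001, 0.737, 1.758]) ('contact_force', [-0.381, -1.412, 3.4]) ('opening', 0.123)
(array([ 0.0173, -0.1516, -0.1294]), array([0.001, 0.   , 0.124]))
```

{"method": "drive_tool", "body": {
  "targets": [0,0,0,0,0,0,0.5,0,0,0,0,0,0,0.5,0,0,0,0,0,0,0.5,0,0,0,0,0,0,0.5,0,0,-0.03,0,0,0,0.5,0,0,-0.07,0,0,0,0.5,0,0,-0.11,0,0,0,0.5,0.004,-0.038,-0.13,0,0,0.04,1,0.009,-0.076,-0.13,0,0,0.08,1,0.013,-0.114,-0.13,0,0,0.12,1,0.017,-0.15,-0.13,0,0,0.124,1,0.017,-0.15,-0.13,0,0,0.124,1]
}}

```text
clock: 18.57
eef_pos: [586.7, 117.9, 260.5]
tcp_rot: [-3.139, -0.0, -0.365]
contact_force: [-0.6, -0.8, 0.3]
opening: 1.0
```

{"method": "drive_tool", "body": {
  "targets": [0,0,0,0,0,0,1,0,0,0,0,0,0,1,0,0,0,0,0,0,1]
}}

```text
clock: 18.82
eef_pos: [584.2, 111.8, 259.6]
tcp_rot: [3.14, 0.002, -0.368]
contact_force: [1.0, 0.4, 0.3]
opening: 1.0
```

```bash
python3 -W ignore - <<'E'
from h import *
s=st();print(move((587,114.7,130),(np.pi,0,-.367),s))
from rig import grab_frame
f=grab_frame("wrist");cv2.imwrite("pics/w3.png",f["color"])
np.save("pics/wrist.npy",np.array([f["vertical_fov"],f["cx"],f["cy"],*np.ravel(f["world_from_camera"])]))
print("handle top",proj("wrist",(586.3,115,90)),"stub top",proj("wrist",(522,139.7,105)))
E
```

```text
t 18.82 ('eef_pos', [584.21, 111.787, 259.648]) ('tcp_rot', [3.14, 0.002, -0.368]) ('qpos', [0.187, 0.353, 1.74, -0.0, 1.051, 2.126]) ('contact_force', [0.963, 0.411, 0.327]) ('opening', 1.0)
(array([ 0.0019, -0.0039,  0.1296]), array([ 0.002,  0.002, -0.001]))
handle top (np.float64(314.8671255747395), np.float64(249.43776969856617)) stub top (np.float64(315.229326018813), np.float64(356.1997400409848))
```

View pics/w3.png

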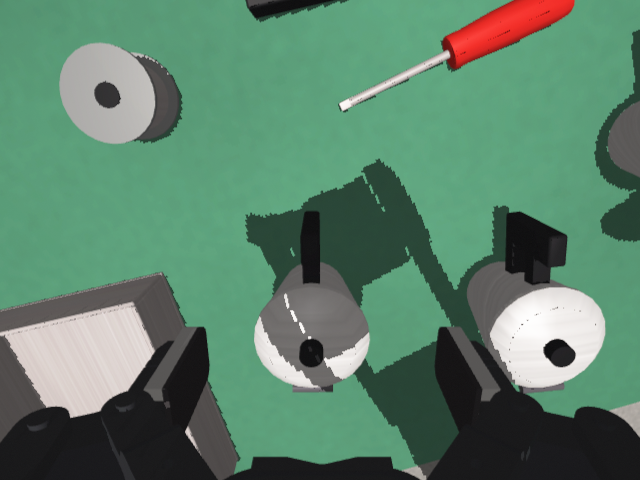

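J2 is upright with its lid closed. J1's handle is at column 311 and its stub at (311,352), about 2 mm left of prediction. Gripping it now.

{"method": "drive_tool", "body": {
  "targets": [0.002,-0.006,0.02,0,0,0,0.6,0.002,-0.006,0.05,0,0,0,0.6,0.002,-0.006,0.08,0,0,0,0.6,0.002,-0.006,0.11,0,0,0,0.6,0.002,-0.006,0.13,0,0,0,0.6,0.002,-0.006,0.13,0,0,0,0.6,0.002,-0.006,0.13,0,0,0,0.6,0.002,-0.006,0.13,0,0,0,0,0.002,-0.006,0.13,0,0,0,0,0.002,-0.006,0.13,0,0,0,0,0.002,-0.006,0.13,0,0,0,0,0.002,-0.006,0.13,0,0,0,0]
}}

```text
clock: 19.87
eef_pos: [589.6, 117.5, 131.6]
tcp_rot: [-3.141, -0.001, -0.367]
contact_force: [-0.4, -1.2, 7.7]
opening: 0.116
```

{"method": "drive_tool", "body": {
  "targets": [0,0,0,0,0,0,0,0,0,0,0,0,0,0,0,0,0,0,0,0,0]
}}

```text
clock: 20.12
eef_pos: [589.6, 117.5, 131.6]
tcp_rot: [-3.141, -0.001, -0.367]
contact_force: [0.1, -2.4, 8.1]
opening: 0.12
```

{"method": "drive_tool", "body": {
  "targets": [0,0,-0.01,0,0,0,0,0,0,-0.025,0,0,0,0,0,0,-0.04,0,0,0,0,0,0,-0.05,0,0,0,0,0,0,-0.05,0,0,0,0,0,0,-0.05,0,0,0,0,0,0,-0.05,0,0,0,0,0,0,-0.05,0,0,0,0]
}}

```text
clock: 20.78
eef_pos: [588.0, 117.4, 179.0]
tcp_rot: [3.14, 0.003, -0.368]
contact_force: [-1.0, 0.6, -4.9]
opening: 0.123
```

```bash
python3 - <<'E'
from h import *
s=st();print(s["wrist_torque"]);print(move((538,384,374),(np.pi,0,.95),s))
E
```

```text
t 20.78 ('eef_pos', [587.982, 117.432, 178.988]) ('tcp_rot', [3.14, 0.003, -0.368]) ('qpos', [0.195, 0.458, 1.788, 0.0, 0.9, 2.133]) ('contact_force', [-1.003, 0.581, -4.873]) ('opening', 0.123)
[-0.09104514 -0.26604379  0.04087708]
(array([-0.143 , -0.2305, -0.195 ]), array([-1.000e-03,  4.000e-03, -1.318e+00]))
```

J1 reads -4.9 N, so it is loaded. Lifting and carrying it.

{"method": "drive_tool", "body": {
  "targets": [0,0,-0.03,0,0,0,0,0,0,-0.065,0,0,0,0,0,0,-0.1,0,0,0,0,-0.008,-0.012,-0.135,0,0,-0.05,0,-0.02,-0.03,-0.17,0,0,-0.15,0,-0.035,-0.055,-0.195,0,0,-0.25,0,-0.05,-0.08,-0.195,0,0,-0.36,0,-0.065,-0.105,-0.195,0,0,-0.47,0,-0.08,-0.13,-0.195,0,0,-0.58,0,-0.095,-0.155,-0.195,0,0,-0.69,0,-0.11,-0.18,-0.195,0,0,-0.8,0,-0.125,-0.205,-0.195,0,0,-0.9,0]
}}

```text
clock: 21.78
eef_pos: [545.3, 355.1, 373.7]
tcp_rot: [-3.141, 0.004, 0.538]
contact_force: [-0.2, -0.4, -4.4]
opening: 0.124
```

```bash
python3 - <<'E'
from h import *
s=st();print(move((526,451.5,374),(np.pi,0,1.222),s))
E
```

```text
t 21.78 ('eef_pos', [545.286, 355.067, 373.707]) ('tcp_rot', [-3.141, 0.004, 0.538]) ('qpos', [0.574, 0.341, 1.495, 0.001, 1.31, 1.607]) ('contact_force', [-0.175, -0.389, -4.428]) ('opening', 0.124)
(array([ 0.0329, -0.0927, -0.0003]), array([-0.002,  0.003, -0.684]))
```

{"method": "drive_tool", "body": {
  "targets": [0.004,-0.01,0,0,0,-0.08,0,0.008,-0.022,0,0,0,-0.17,0,0.012,-0.035,0,0,0,-0.27,0,0.017,-0.048,0,0,0,-0.37,0,0.022,-0.062,0,0,0,-0.47,0,0.027,-0.076,0,0,0,-0.56,0,0.031,-0.088,0,0,0,-0.64,0,0.033,-0.093,0,0,0,-0.684,0,0.033,-0.093,0,0,0,-0.684,0,0.033,-0.093,0,0,0,-0.684,0]
}}

```text
clock: 22.62
eef_pos: [526.9, 450.7, 373.7]
tcp_rot: [-3.139, 0.003, 1.215]
contact_force: [-0.3, 0.1, -4.3]
opening: 0.123
```

```bash
python3 -W ignore - <<'E'
from h import *
s=st();print(plane("side",268.4,363.5,23))
from rig import grab_frame
b=grab_frame("side")["color"][320:450,190:350];cv2.imwrite("pics/b1.png",cv2.resize(b,None,fx=3,fy=3,interpolation=cv2.INTER_CUBIC))
tiltrows(s,(526,451.5,320),1.222,[0,5,65])
E
```

```text
t 22.62 ('eef_pos', [526.919, 450.653, 373.68]) ('tcp_rot', [-3.139, 0.003, 1.215]) ('qpos', [0.705, 0.411, 1.393, 0.001, 1.341, 1.06]) ('contact_force', [-0.328, 0.102, -4.283]) ('opening', 0.123)
[521.03931531 305.82017314  23.        ]
0 [0.0, -0.001, -0.0] [-0.0, 0.0, -0.01]
5 [-0.004, -0.001, -0.0] [-0.0, 0.09, -0.01]
65 [-0.048, -0.001, 0.031] [0.0, 1.14, -0.01]
```

View pics/b1.png

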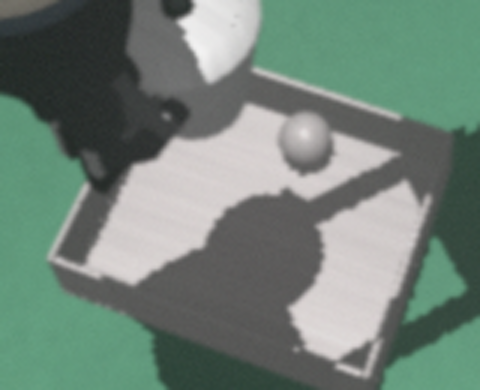

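Ball 1 is in the tray at about crop (305,140). I'll pour J1 the same way.

{"method": "drive_tool", "body": {
  "targets": [-0.005,-0.001,0,0,0.09,0,0,-0.01,-0.001,0.001,0,0.18,0,0,-0.014,-0.001,0.002,0,0.27,0,0,-0.019,-0.001,0.004,0,0.36,0,0,-0.023,-0.001,0.006,0,0.45,0,0,-0.028,-0.001,0.008,0,0.54,0,0,-0.032,-0.001,0.01,0,0.63,0,0,-0.036,-0.001,0.014,0,0.72,0,0,-0.039,-0.001,0.017,0,0.81,0,0,-0.042,-0.001,0.021,0,0.9,0,0,-0.045,-0.001,0.025,0,1.0,0,0,-0.048,-0.001,0.03,0,1.1,0,0]
}}

```text
clock: 23.67
eef_pos: [508.1, 408.1, 346.9]
tcp_rot: [-3.124, -1.019, 1.21]
contact_force: [-1.0, 0.5, -5.5]
opening: 0.124
```

{"method": "drive_tool", "body": {
  "targets": [-0.004,0,0,0,0.08,0,0,-0.008,0,0.001,0,0.16,0,0,-0.012,0,0.002,0,0.24,0,0,-0.016,0,0.004,0,0.32,0,0,-0.02,0,0.005,0,0.4,0,0,-0.024,0,0.007,0,0.48,0,0,-0.027,0,0.009,0,0.56,0,0,-0.03,0,0.011,0,0.64,0,0,-0.033,0,0.013,0,0.7,0,0,-0.034,0,0.014,0,0.72,0,0,-0.034,0,0.014,0,0.72,0,0,-0.034,0,0.014,0,0.72,0,0]
}}

```text
clock: 24.67
eef_pos: [505.8, 403.6, 309.7]
tcp_rot: [-0.071, -1.408, -1.844]
contact_force: [-0.2, -0.1, -3.4]
opening: 0.121
```

{"method": "drive_tool", "body": {
  "targets": [-0.003,0,0.001,0,0.05,0,0,-0.005,0,0.002,0,0.09,0,0,-0.005,0,0.002,0,0.09,0,0,-0.005,0,0.002,0,0.09,0,0,-0.005,0,0.002,0,0.09,0,0,-0.005,0,0.002,0,0.09,0,0]
}}

```text
clock: 25.17
eef_pos: [506.5, 406.4, 306.8]
tcp_rot: [-0.036, -1.315, -1.879]
contact_force: [-0.2, 0.9, -2.6]
opening: 0.12
```

```bash
python3 -W ignore - <<'E'
from h import *
s=st();tiltrows(s,(526,451.5,320),1.222,[105,95,35])
E
```

```text
t 25.17 ('eef_pos', [506.504, 406.373, 306.806]) ('tcp_rot', [-0.036, -1.315, -1.879]) ('qpos', [0.363, 0.697, 2.159, 2.315, 1.636, -1.346]) ('contact_force', [-0.155, 0.857, -2.647]) ('opening', 0.12)
105 [0.0, 0.003, -0.003] [-0.0, 0.01, -0.01]
95 [0.009, 0.003, -0.002] [-0.0, -0.17, -0.01]
35 [0.051, 0.002, 0.032] [-0.01, -1.22, -0.01]
```

The force is now -2.6 N, so the ball is out. Tilting back as before.

{"method": "drive_tool", "body": {
  "targets": [0.005,0,-0.002,0,-0.1,0,0,0.011,0,-0.002,0,-0.2,0,0,0.016,0,-0.001,0,-0.3,0,0,0.021,0.001,0.001,0,-0.4,0,0,0.026,0.001,0.003,0,-0.5,0,0,0.031,0.001,0.006,0,-0.6,0,0,0.035,0.001,0.009,0,-0.7,0,0,0.039,0.001,0.013,0,-0.8,0,0,0.043,0.001,0.017,0,-0.9,0,0,0.046,0.001,0.021,0,-1.0,0,0,0.049,0.001,0.026,0,-1.1,0,0,0.051,0.001,0.031,0,-1.2,0,0]
}}

```text
clock: 26.17
eef_pos: [510.4, 420.5, 361.4]
tcp_rot: [-3.117, -0.732, 1.221]
contact_force: [-1.0, 0.3, -2.3]
opening: 0.122
```

{"method": "drive_tool", "body": {
  "targets": [0.005,0,0.001,0,-0.1,0,0,0.01,0,0.002,0,-0.2,0,0,0.015,0,0.004,0,-0.3,0,0,0.02,0,0.006,0,-0.4,0,0,0.024,0,0.008,0,-0.5,0,0,0.027,0,0.01,0,-0.58,0,0,0.029,0,0.012,0,-0.65,0,0,0.029,0,0.012,0,-0.65,0,0,0.029,0,0.012,0,-0.65,0,0]
}}

```text
clock: 26.92
eef_pos: [520.3, 449.6, 370.6]
tcp_rot: [-3.121, -0.087, 1.238]
contact_force: [1.0, 0.1, -2.0]
opening: 0.125
```

```bash
python3 -W ignore - <<'E'
from h import *
s=st();print(move((552,310,374),(np.pi,0,.43),s))
from rig import grab_frame
b=grab_frame("side")["color"][320:450,190:350];cv2.imwrite("pics/b2.png",cv2.resize(b,None,fx=3,fy=3,interpolation=cv2.INTER_CUBIC))
E
```

```text
t 26.92 ('eef_pos', [520.313, 449.643, 370.641]) ('tcp_rot', [-3.121, -0.087, 1.238]) ('qpos', [0.686, 0.374, 1.456, 0.066, 1.249, 0.999]) ('contact_force', [1.017, 0.107, -1.994]) ('opening', 0.125)
(array([-0.1209,  0.0753, -0.0154]), array([-0.054, -0.074,  0.808]))
```

View pics/b2.png

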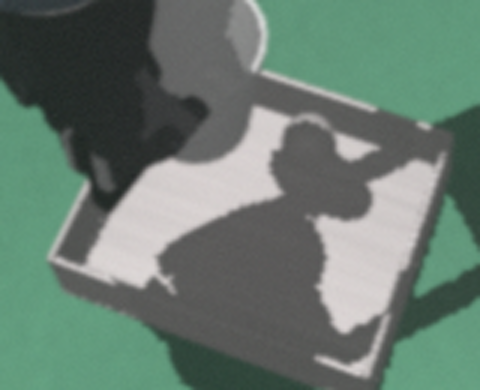

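The jug's shadow covers the tray. One ball shows at crop (308,130), and the other may be hidden, so I'll check after placing. Carrying J1 back.

{"method": "drive_tool", "body": {
  "targets": [-0.015,0.009,-0.002,-0.006,-0.01,0.09,0,-0.03,0.018,-0.004,-0.012,-0.02,0.18,0,-0.045,0.028,-0.006,-0.018,-0.028,0.27,0,-0.06,0.037,-0.008,-0.024,-0.036,0.36,0,-0.075,0.047,-0.01,-0.03,-0.044,0.46,0,-0.09,0.056,-0.012,-0.036,-0.052,0.56,0,-0.105,0.065,-0.014,-0.044,-0.062,0.66,0,-0.115,0.072,-0.015,-0.05,-0.07,0.75,0,-0.121,0.075,-0.015,-0.054,-0.074,0.808,0,-0.121,0.075,-0.015,-0.054,-0.074,0.808,0]
}}

```text
clock: 27.8
eef_pos: [551.7, 307.4, 374.1]
tcp_rot: [3.141, 0.0, 0.425]
contact_force: [-0.2, 0.5, -2.5]
opening: 0.124
```

```bash
python3 -W ignore - <<'E'
from h import *
s=st();print(move((589.6,117.5,374),(np.pi,0,-.367),s))
E
```

```text
t 27.8 ('eef_pos', [551.703, 307.365, 374.089]) ('tcp_rot', [3.141, 0.0, 0.425]) ('qpos', [0.506, 0.308, 1.54, -0.001, 1.295, 1.653]) ('contact_force', [-0.171, 0.543, -2.492]) ('opening', 0.124)
(array([-0.0437,  0.1886,  0.0003]), array([ 0.001, -0.   ,  0.792]))
```

{"method": "drive_tool", "body": {
  "targets": [-0.005,0.022,0,0,0,0.09,0,-0.01,0.044,0,0,0,0.19,0,-0.015,0.066,0,0,0,0.29,0,-0.021,0.09,0,0,0,0.39,0,-0.027,0.116,0,0,0,0.49,0,-0.033,0.142,0,0,0,0.59,0,-0.038,0.165,0,0,0,0.69,0,-0.042,0.182,0,0,0,0.77,0,-0.044,0.189,0,0,0,0.792,0,-0.044,0.189,0,0,0,0.792,0,-0.044,0.189,0,0,0,0.792,0,-0.044,0.189,0,0,0,0.792,0]
}}

```text
clock: 28.8
eef_pos: [590.2, 120.4, 374.3]
tcp_rot: [3.14, -0.0, -0.36]
contact_force: [0.2, -0.3, -2.1]
opening: 0.124
```

```bash
python3 -W ignore - <<'E'
from h import *
s=st();print(move((589.6,117.5,145),(np.pi,0,-.367),s))
E
```

```text
t 28.8 ('eef_pos', [590.217, 120.378, 374.27]) ('tcp_rot', [3.14, -0.0, -0.36]) ('qpos', [0.199, 0.26, 1.603, -0.001, 1.279, 2.13]) ('contact_force', [0.179, -0.294, -2.145]) ('opening', 0.124)
(array([0.0004, 0.0026, 0.2293]), array([ 0.001, -0.   ,  0.007]))
```

{"method": "drive_tool", "body": {
  "targets": [0,0.001,0.03,0,0,0.004,0,0,0.001,0.065,0,0,0.004,0,0,0.001,0.1,0,0,0.004,0,0,0.001,0.135,0,0,0.004,0,0,0.001,0.17,0,0,0.004,0,0,0.001,0.2,0,0,0.004,0,0,0.001,0.22,0,0,0.004,0,0,0.001,0.229,0,0,0.004,0,0,0.001,0.229,0,0,0.004,0,0,0.001,0.229,0,0,0.004,0]
}}

```text
clock: 29.63
eef_pos: [590.4, 118.8, 145.7]
tcp_rot: [3.14, -0.0, -0.365]
contact_force: [0.2, 0.0, -2.1]
opening: 0.127
```

```bash
python3 -W ignore - <<'E'
from h import *
from rig import grab_frame
for i in range(3):
    grab_frame("side");s=st();print(move((589.6,117.5,131.5),(np.pi,0,-.367),s))
E
```

```text
t 29.68 ('eef_pos', [590.91, 118.772, 146.553]) ('tcp_rot', [3.141, -0.002, -0.365]) ('qpos', [0.197, 0.505, 1.8, -0.002, 0.835, 2.134]) ('contact_force', [1.336, -0.149, -2.625]) ('opening', 0.123)
(array([-0.0008,  0.0016,  0.0151]), array([ 0.001, -0.002,  0.002]))
t 29.73 ('eef_pos', [591.125, 118.653, 146.949]) ('tcp_rot', [3.141, -0.003, -0.366]) ('qpos', [0.196, 0.504, 1.8, -0.002, 0.835, 2.135]) ('contact_force', [-0.055, 0.534, -1.261]) ('opening', 0.126)
(array([-0.0011,  0.0016,  0.0154]), array([ 0.   , -0.003,  0.001]))
t 29.78 ('eef_pos', [591.129, 118.516, 147.046]) ('tcp_rot', [3.141, -0.003, -0.366]) ('qpos', [0.196, 0.504, 1.8, -0.002, 0.835, 2.135]) ('contact_force', [-0.724, -0.189, -2.233]) ('opening', 0.122)
(array([-0.0011,  0.0015,  0.0155]), array([ 0.   , -0.003,  0.001]))
```

{"method": "drive_tool", "body": {
  "targets": [-0.001,0.0015,0.005,0,0,0.001,0,-0.001,0.0015,0.01,0,0,0.001,0,-0.001,0.0015,0.013,0,0,0.001,0,-0.001,0.0015,0.0155,0,0,0.001,0,-0.001,0.0015,0.0155,0,0,0.001,0,-0.001,0.0015,0.0155,0,0,0.001,0]
}}

```text
clock: 30.28
eef_pos: [589.6, 116.8, 130.9]
tcp_rot: [3.14, -0.002, -0.368]
contact_force: [-0.0, -2.6, 9.2]
opening: 0.122
```

```bash
python3 -W ignore - <<'E'
from h import *
s=st()
E
```

```text
t 30.28 ('eef_pos', [589.608, 116.776, 130.94]) ('tcp_rot', [3.14, -0.002, -0.368]) ('qpos', [0.194, 0.525, 1.811, -0.003, 0.805, 2.135]) ('contact_force', [-0.016, -2.56, 9.153]) ('opening', 0.122)
```

{"method": "drive_tool", "body": {
  "targets": [0,0,0,0,0,0,0.6,0,0,0,0,0,0,0.6,0,0,0,0,0,0,0.6,0,0,0,0,0,0,0.6,0,0,-0.03,0,0,0,0.6,0,0,-0.07,0,0,0,0.6,0,0,-0.11,0,0,0,0.6,0,0,-0.15,0,0,0,0.6,0,0,-0.19,0,0,0,0.6,0,0,-0.23,0,0,0,0.6,-0.004,0.035,-0.25,0,0,0,0.6,-0.008,0.075,-0.25,0,0,0,0.6]
}}

```text
clock: 31.28
eef_pos: [556.3, 51.3, 385.3]
tcp_rot: [-3.139, -0.008, -0.365]
contact_force: [0.8, -0.5, 0.1]
opening: 0.599
```

{"method": "drive_tool", "body": {
  "targets": [-0.06,0.56,0,0,0,0,0.6,-0.06,0.56,0,0,0,0,0.6,-0.06,0.56,0,0,0,0,0.6,-0.06,0.56,0,0,0,0,0.6,-0.06,0.56,0,0,0,0,0.6,-0.06,0.56,0,0,0,0,0.6,-0.06,0.56,0,0,0,0,0.6,-0.06,0.56,0,0,0,0,0.6,-0.06,0.56,0,0,0,0,0.6,-0.06,0.56,0,0,0,0,0.6,-0.06,0.56,0,0,0,0,0.6,-0.06,0.56,0,0,0,0,0.6]
}}

```text
clock: 32.28
eef_pos: [324.4, -396.0, 380.9]
tcp_rot: [3.14, -0.0, -0.368]
contact_force: [1.5, -0.1, 0.2]
opening: 0.598
```

{"method": "drive_tool", "body": {
  "targets": [0,0.07,0,0,0,0,0.6,0,0.07,0,0,0,0,0.6,0,0.07,0,0,0,0,0.6,0,0.07,0,0,0,0,0.6]
}}

```text
clock: 32.62
eef_pos: [299.9, -460.7, 380.4]
tcp_rot: [3.14, 0.001, -0.37]
contact_force: [-1.0, 1.1, -0.2]
opening: 0.599
```

```bash
python3 -W ignore - <<'E'
from h import *
from rig import grab_frame
s=st()
a=grab_frame("top")["color"];b=grab_frame("side")["color"];cv2.imwrite("pics/fs.png",b);cv2.imwrite("pics/ft.png",a)
cv2.imwrite("pics/f.png",cv2.resize(np.vstack([a[80:330,80:480],b[120:450,80:480]]),None,fx=1.03,fy=1.03))
E
```

```text
t 32.62 ('eef_pos', [299.895, -460.731, 380.42]) ('tcp_rot', [3.14, 0.001, -0.37]) ('qpos', [-0.996, 0.169, 1.705, -0.001, 1.267, 0.946]) ('contact_force', [-1.006, 1.104, -0.205]) ('opening', 0.599)
```

View pics/f.png

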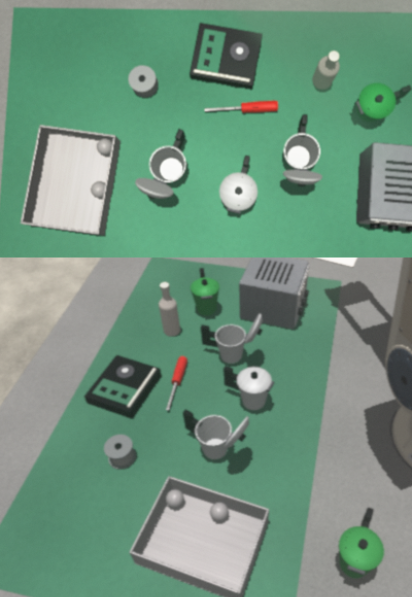

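Both balls are in the tray. J1 and J3 stand upright, empty and with lids open, and J2 is closed. Next is a numeric check for displacement.

```bash
python3 - <<'E'
from h import *
for n in("top","side"):
    A=cv2.imread(f"pics/{n}0.png");B=cv2.imread(f"pics/f{n[0]}.png")
    R_=[(246,200,262,225),(312,228,324,247),(366,188,380,206)] if n=="top" else [(257,265,272,292),(295,224,311,250),(273,186,290,210)]
    for r in R_:
        f=lambda I:max(blobs(I,*r,th=75,amin=5),key=lambda b:b[1][4])
        print(n,f(A),f(B))
    by={"driver":(275,172,355,194),"spool":(200,140,236,176),"drive":(262,100,336,166),"spray":(384,126,412,168)} if n=="top" else {"driver":(238,214,264,270),"spool":(180,290,214,325),"drive":(162,212,238,275),"spray":(234,140,258,198)}
    for k,(x0,y0,x1,y1) in by.items():
        d=cv2.absdiff(A[y0:y1,x0:x1],B[y0:y1,x0:x1]).max(2);print(n,k,"changed px",int((d>40).sum()),"of",d.size)
E
```

```text
top ([255.0, 215.7], [5, 8, 8, 16, 82]) ([255.5, 216.2], [5, 8, 9, 17, 79])
top ([318.2, 239.8], [4, 11, 5, 3, 13]) ([318.5, 240.8], [5, 11, 4, 4, 12])
top ([372.3, 198.6], [3, 4, 8, 14, 62]) ([373.2, 199.0], [4, 4, 7, 14, 51])
top driver changed px 0 of 1760
top spool changed px 0 of 1296
top drive changed px 0 of 4884
top spray changed px 0 of 1176
side ([263.0, 278.7], [1, 4, 12, 23, 163]) ([263.9, 278.8], [1, 4, 14, 23, 176])
side ([302.3, 235.6], [2, 0, 14, 24, 212]) ([303.0, 236.3], [3, 0, 13, 24, 193])
side ([280.9, 196.9], [2, 1, 15, 20, 188]) ([281.2, 196.2], [2, 0, 15, 20, 187])
side driver changed px 0 of 1456
side spool changed px 0 of 1190
side drive changed px 0 of 4788
side spray changed px 0 of 1392
```

Every jug is within about 2 mm of where it stood, and the bystanders haven't changed. Handing in.

```bash
python3 -c "
from rig import sign_off;print(sign_off())"
```

```text
the job is handed in; nothing more can be done
None
```

The job is done and handed in at about 33 s of the 72 s allowed. I lifted all three jugs by their handles. The left one, nearest the tray, read about 4.9 N and the right one, nearest the supply, about 4.3 N. The middle one read about 2.6 N, so it is the empty one. I poured the left and right jugs into the tray and put all three back.

- **Tray and jugs:** the last pictures show both balls in the tray. The two poured jugs stand upright with their lids open, and the middle jug's lid was never opened.
- **Positions:** in the before and after pictures, the handles are within about 1 px, or roughly 2 mm, of where they started. The spray bottle, spool, disc drive and screwdriver show no changed pixels.
- **Readings that stood out:** just after the first pour, the force read 2.7 to 3.3 N, a little high for an empty jug. It settled at 2.1 to 2.6 N once the jug was upright. The wrist camera placed each handle about 2 mm to the left of the top-view estimate; I corrected for this before each grasp.

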